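# Nest the measuring cups after draining

### The arm

A 7-joint arm with a two-finger parallel gripper is mounted at the origin on the work surface. World frame = base frame: x ahead of the robot, y to its left, z up, the work surface at z = 0. Lengths are in m, angles in rad, forces in N, time in s.
With the tool pointing down it reaches from about 0.425 to 0.875 m from the base axis. Payload 4.7 kg.
Tool frame: the origin (TCP) lies at the very end of the fingers, on their centre line; the grasp point (between the pads) lies 19 mm behind it; z points along the fingers, y is the line along which they close (so a half turn about z gives the same grasp; the last joint's range is limited). The gripper opens to 87 mm and grips with 3 to 60 N. Pads are 19 mm wide; open, the fingers measure 117 mm over their backs; the gripper's body (75 mm by 190 mm) begins 51 mm behind the grasp point.
Start: joints at [-1.174, 0.321, -0.07, 1.45, 0.023, 1.371, -0.057], TCP at [0.243, 0.603, 0.184] pointing down, gripper open.
Joint ranges: [-2.86, 2.86], [-0.3, 2.09], [-1.38, 1.24], [0.06, 2.45], [-1.56, 4.7], [0.09, 2.05], [-2.69, 2.69]. Speed limits (rad/s): [2.57, 2.57, 3.14, 3.14, 3.14, 3.14, 3.14].

### API

Orientations are given as a rotation vector (axis times angle).
In Python, from bench import ctrl, imaging, ticket gives the robot as it stands.
- The arm moves only by the tool jog_arm, never from a script. Its argument "rows" is text: rows parted by semicolons, each of 7 numbers parted by spaces: the shift along the tool's x, y, z in cm, then the turn, a rotation vector about the tool's x, y, z in rad, then the closure, from -1 (fully open) to 1 (shut), so that 0 is half open. A call has 1 to 5 rows; each row shifts and turns the commanded pose from where the row before left it, along the tool's axes as they then stand; what a row does not reach is not made up. A row lasts 1/8 s, in which the tool goes at most 62.5 mm and 10.7 degrees, less where a joint would pass 70% of its speed; a pose out of reach is approached as far as the arm can. A call with a gripper value outside its range is refused whole. The fingers move at their own pace and stop on an object; "force" is the grip in N (left out, the last holds). Time passes only in rows, so rows that do not move let the fingers close. It gives the time, the measured TCP pose, the force, the opening and the grip force at its end, in the units of the state.
- ctrl.get_state(): the state, without advancing time (a new reading comes with each control period).
- imaging.get_image(name): name is "side" or "top" or "wrist"; returns a dict with "img" (400x640x3 uint8, blue, green, red), "vertical_fov" (degrees; the focal length in pixels is half the picture's height over the tangent of half this angle, whatever the lens; pixels are square), "cx", "cy" (the principal point, pixels), "origin" and "orientation" of the camera in the world. Camera axes: x right, y down, z forward; pixel columns grow to the right and rows downward; lengths in m; the calibration is good to about 2 mm. A picture is of the moment at which its call begins. There is no depth.
- ticket.close_job(): hands the job in; it is judged then, once.
The state is a dict: "time": time; "joint_positions": joint angles; "qd": joint speeds; "joint_torque": joint torques, N m; "position": TCP position; "tool_rot": TCP orientation; "ft_force": force on the tool from outside, world axes, zero at the start; "torque": the same for the moment, N m; "grip_width": opening from 0.0 (shut) to 1.0 (fully open); "grip_force": force on a finger pad.
Only numpy, scipy, OpenCV 4.12 (cv2) and the standard library are available. Lean on these libraries where they do the work, as an engineer would, in place of code of your own. Each camera call takes 0.05 s, during which the arm holds its last target. There are 200 camera calls.

### The job

Put the three steel measuring cups together as one nested set, largest first: set the medium cup inside the large cup where that stands, let go, and only then take the small cup off the sloping drainer and set it upright inside the medium one. Lower each cup in gently rather than dropping it, so that both sit level on the floor of the cup around them, whichever way their handles point, and leave the large cup in its place and everything else on the counter undisturbed.

Things in the scene. Friction and masses are not known exactly. Their poses are not given: they have to be found in the camera images.
- large_cup_centre (a point): Large steel measuring cup, loose, upright on the counter (260 g). Point: on its axis, half-way up, 35 above the underside; z to the mouth, x along the handle. Outer diameter 108 at the rim, 102 at the foot; 70 mm high, wall 3, floor 4. Handle: bar 14 wide, 8 thick, top flush with the rim, to 105 from the axis.
- medium_cup_centre (a point): Medium steel cup, loose, upright (130 g). Point: on its axis, 33 above the underside; z to the mouth, x along the handle. Outer diameter 88 rim, 82 foot; 66 mm high, wall 3, floor 4. Handle bar 14 wide (y), 8 thick, mid-line 40 above the point, to 105 from the axis; grip at x 78, clear of the large cup. Seated, the point is 2 above the large cup's; the handle clears its rim and handle by 3.
- small_cup_centre (a point): Small steel cup, loose (80 g), leaning 30 deg on the drainer, handle up the slope. Point: on its axis, 30 above the underside; z to the mouth, x along the handle. Outer diameter 68 rim, 62 foot; 60 mm high, wall 3, floor 4. Handle bar 14 wide (y), 8 thick, mid-line 50 above the point, to 105 from the axis; grip at x 78. Seated, the point is 1 above the medium cup's; handles clear each other by 3.
- drainer: Fixed orange plastic tray, 170 (x) by 160 (y) by 22 high, with an aluminium slatted slope in it that rises towards its x at 30 degrees, from 34 to 87 above the counter, with a 12 mm lip at its low end. Origin: centre of the underside. The small cup's foot rests on the slope against the lip, 58 above the origin and up to 30 off its middle along y.
- squeeze_bottle: Bystander: empty white squeeze bottle, 56 diameter, 170 high; origin at the centre of its underside.
- bowl: Bystander: white ceramic bowl, 100 diameter, 45 high; origin at the centre of its underside.
- turner: Bystander: wooden turner lying flat along its x, handle to -x from -140, blade 68 wide to +128, 10 high; origin near its middle, on the underside.
- jar: Bystander: amber glass jar, 64 diameter, 100 high; origin at the centre of its underside.
- mug: Bystander: white mug, 78 diameter, 88 high; origin at the centre of its underside.
Not all that is in view belongs to the job. Leave any black or turquoise look-alike of the part that bears small_cup_centre alone. Leave any black or red look-alike of the part that bears medium_cup_centre alone.

How it is judged:
By the outcome, as a careful person would: the job done as asked, in the order asked, and still so for the second after the job is handed in, with the robot touching nothing.
It also fails if it takes over 62 s, if anything falls off the work surface, if the arm or the gripper's body presses on something with over 40 N, if the wrist force passes 120 N, or if a joint passes its speed limit or range.

## Working session

There is one attempt and no reset: what is moved stays moved. The work goes in short steps, Python scripts to look and compute and a tool call to move; the robot and the scene stay as the last step left them, time stands still between calls to the robot, and variables do not carry over. Pictures are saved under pics/ and viewed, at most 10 in all, crops included, and the job is handed in when it is done.

Besides the shell and the picture viewer there is one more tool, called after ">>>" as name(argument=value, ...) on one line, values as JSON. jog_arm: Moves the arm, as the interface text tells. Its arguments: {"type":"object","properties":{"rows":{"type":"string"},"force":{"type":"number"}},"required":["rows"]}

```bash
mkdir -p pics; cat > h.py <<'E'
import numpy as np, cv2
from scipy.spatial.transform import Rotation as R
from bench import ctrl, imaging, ticket
def grab(n,f=None):
    d=imaging.get_image(n)
    if f: cv2.imwrite('pics/'+f,d['img'])
    return d
def cam(d):
    o=np.array(d['orientation'],float)
    M=o if o.shape==(3,3) else R.from_rotvec(o).as_matrix()
    h=d['img'].shape[0]; f=h/2/np.tan(np.radians(d['vertical_fov'])/2)
    return np.array(d['origin'],float),M,f
def ray(d,uv):
    o,M,f=cam(d); v=M@np.array([(uv[0]-d['cx'])/f,(uv[1]-d['cy'])/f,1]); return o,v/np.linalg.norm(v)
def onz(d,uv,z):
    o,v=ray(d,uv); return o+v*(z-o[2])/v[2]
def proj(d,p):
    o,M,f=cam(d); q=M.T@(np.array(p)-o); return np.array([d['cx'],d['cy']])+f*q[:2]/q[2]
def tri(*rs):
    A=0;b=0
    for o,v in rs:
        P=np.eye(3)-np.outer(v,v); A=A+P; b=b+P@o
    return np.linalg.solve(A,b)
E
python3 - <<'E'
from h import *
import pickle
D={}
for n in('top','side','wrist'):
    D[n]=grab(n,n+'0.png'); d=D[n]; print(n,d['vertical_fov'],d['cx'],d['cy'],d['origin'],d['orientation'])
pickle.dump(D,open('d0.pkl','wb'))
print(ctrl.get_state())
E
```

```text
top 47.555168131122294 315.30648921541757 206.2699216204299 [0.41527642 0.03745261 1.28482583] [-2.20258778  2.14223437 -0.09078591]
side 46.906326339518195 320.2658568732228 201.59065346192926 [ 0.39249045 -0.83855196  0.96051671] [-2.36090929  0.16112993 -0.06540967]
wrist 65.8487411839989 312.57179894730183 198.16922770274536 [0.17929235 0.62845405 0.3834463 ] [2.41959443 1.63500407 0.20662996]
{'time': 0.15, 'joint_positions': array([-1.17393044,  0.32168082, -0.07007135,  1.45137399,  0.02260992,
        1.37080549, -0.05686604]), 'qd': array([ 0.00032283,  0.00087355, -0.00135329, -0.00365564,  0.00145878,
       -0.00109729,  0.001705  ]), 'joint_torque': array([-1.27591161e-04, -4.91795325e+01, -4.04674178e-01, -3.12875855e+01,
       -6.38739578e-02,  4.05299070e-02,  9.71982354e-05]), 'position': array([0.24264935, 0.60250452, 0.1829049 ]), 'tool_rot': array([-5.97475794e-01, -3.08406662e+00,  2.30888248e-03]), 'ft_force': array([0.29233482, 0.02267685, 0.18292837]), 'torque': array([-0.06238601, -0.0051341 ,  0.00025184]), 'grip_force': 0.0, 'grip_width': 1.0019889360753407}
```

View pics/top0.png

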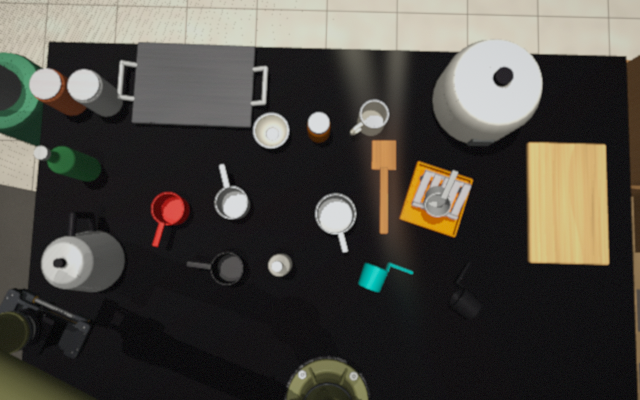

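View pics/side0.png

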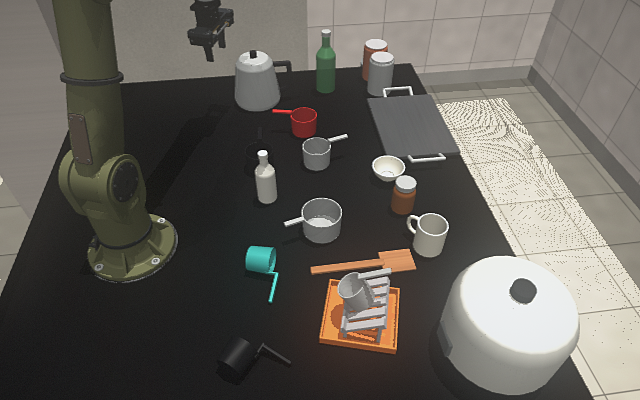

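Top view: medium candidates are steel (232,204), red (170,210) and black (227,268). Small candidates are steel on the drainer (437,202), turquoise (373,277) and black (465,303). Large cup is at (336,215). By the description I choose the steel ones, and will check that in a crop.

```bash
python3 - <<'E'
from h import *
import pickle
D=pickle.load(open('d0.pkl','rb'))
t=D['top']['img'];s=D['side']['img']
def c(i,x,y,w=66,h=74): return cv2.resize(i[y:y+h,x:x+w],None,fx=4,fy=4,interpolation=cv2.INTER_CUBIC)
a=[c(t,200,158),c(t,305,185),c(t,408,160)]
b=[c(s,295,120),c(s,282,185),c(s,330,262)]
cv2.imwrite('pics/m.png',np.vstack([np.hstack(a),np.hstack(b)]))
for n,p in(('top',(437,202)),('top',(336,215)),('top',(232,204))): print(onz(D[n],p,.06))
E
```

```text
[ 0.54593401 -0.28258536  0.06      ]
[ 0.50309955 -0.01009627  0.06      ]
[0.52520098 0.2725811  0.06      ]
```

View pics/m.png

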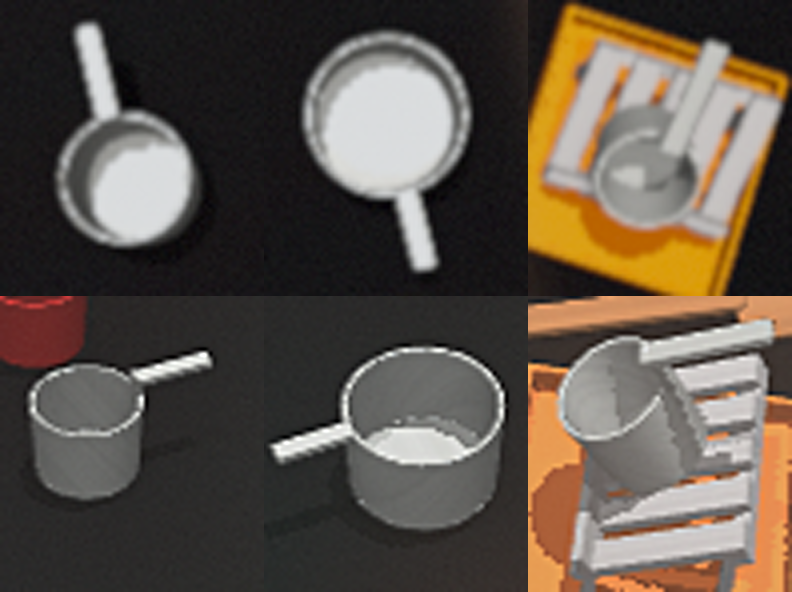

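The crop confirms the choice: plain steel cups. Medium's handle points up-left and large's down-right in the top view, and the small cup leans on the slats with its handle up the slope. Next I triangulate rim centres and handle tips read from the crops.

```bash
python3 - <<'E'
from h import *
import pickle
D=pickle.load(open('d0.pkl','rb'))
T=dict(M=(200,158,0,0),L=(305,185,264,0),S=(408,160,528,0)); S=dict(M=(295,120,0,296),L=(282,185,264,296),S=(330,262,528,296))
def px(c,o): return ((c[0]-o[2]+.5)/4-.5+o[0],(c[1]-o[3]+.5)/4-.5+o[1])
pts={'M rim':('M',(125.5,177.5),(87.5,399.5)),'M tip':('M',(88,24),(210,358)),'L rim':('L',(386,115),(423,406)),'L tip':('L',(427,268),(275,453)),
'S rim':('S',(646,180),(609,388)),'S tip':('S',(716,42),(772,332)),'S base':('S',(672,152),(642,354))}
for k,(n,a,b) in pts.items():
    r=ray(D['top'],px(a,T[n])),ray(D['side'],px(b,S[n])); p=tri(*r)
    e=[np.linalg.norm(np.cross(p-o,v)) for o,v in r]; print(k,p.round(4),'gap',np.round(e,4))
s=ctrl.get_state(); print(R.from_rotvec(s['tool_rot']).as_matrix().round(3))
E
```

```text
M rim [0.5315 0.2745 0.0652] gap [0.0014 0.0014]
M tip [0.6333 0.303  0.0731] gap [0.0004 0.0004]
L rim [ 0.508  -0.0075  0.0656] gap [0.001 0.001]
L tip [ 0.4067 -0.0372  0.0672] gap [0.0014 0.0014]
S rim [ 0.535  -0.2709  0.1063] gap [0.0009 0.0009]
S tip [ 0.6139 -0.2952  0.1767] gap [0.0003 0.0003]
S base [ 0.5497 -0.2773  0.1444] gap [0.0012 0.0012]
[[-0.928  0.373 -0.   ]
 [ 0.373  0.928 -0.001]
 [-0.    -0.001 -1.   ]]
```

```bash
cat >> h.py <<'E'
def tool(yaw,tilt=0):
    """tool x at yaw (deg) horizontally, z down; tilt: top leans along +tool x"""
    a=np.radians(yaw); x=np.array([np.cos(a),np.sin(a),0]); z=np.array([0,0,-1.])
    return R.from_matrix(np.c_[x,np.cross(z,x),z])*R.from_rotvec([0,-np.radians(tilt),0])
def plan(p,r,wps,cl):
    for q,rt,n in wps:
        q=np.array(q,float); w=(r.inv()*rt).as_rotvec()/n; d=(q-p)/n; out=[]
        for i in range(n):
            out.append(' '.join('%.2f'%v for v in r.inv().apply(d)*100)+' '+' '.join('%.3f'%v for v in w)+' %g'%cl)
            r=r*R.from_rotvec(w)
        p=q; print(';\n'.join(out)); print('--')
def now():
    s=ctrl.get_state(); return s['position'],R.from_rotvec(s['tool_rot'])
E
python3 - <<'E'
from h import *
p,r=now()
plan(p,r,[((.31,.45,.28),tool(158),5),((.46,.37,.26),tool(177),5),((.6066,.2955,.17),tool(195.6),5)],-.4)
E
```

```text
-2.39 -2.33 -1.94 -0.000 0.000 0.000 -0.4;
-2.39 -2.33 -1.94 -0.000 0.000 0.000 -0.4;
-2.39 -2.33 -1.94 -0.000 0.000 0.000 -0.4;
-2.39 -2.33 -1.94 -0.000 0.000 0.000 -0.4;
-2.39 -2.32 -1.94 -0.000 0.000 0.000 -0.4
--
-3.38 -0.36 0.40 -0.000 -0.000 -0.066 -0.4;
-3.35 -0.58 0.40 -0.000 -0.000 -0.066 -0.4;
-3.30 -0.80 0.40 -0.000 -0.000 -0.066 -0.4;
-3.24 -1.02 0.40 -0.000 -0.000 -0.066 -0.4;
-3.17 -1.23 0.40 -0.000 -0.000 -0.066 -0.4
--
-3.01 -1.33 1.80 -0.000 -0.000 -0.065 -0.4;
-2.91 -1.53 1.80 -0.000 -0.000 -0.065 -0.4;
-2.81 -1.71 1.80 -0.000 -0.000 -0.065 -0.4;
-2.69 -1.89 1.80 -0.000 -0.000 -0.065 -0.4;
-2.56 -2.06 1.80 -0.000 -0.000 -0.065 -0.4
--
```

>>> jog_arm(rows="-2.4 -2.3 -1.9 0 0 0 -0.4; -2.4 -2.3 -1.9 0 0 0 -0.4; -2.4 -2.3 -1.9 0 0 0 -0.4; -2.4 -2.3 -1.9 0 0 0 -0.4; -2.4 -2.3 -1.9 0 0 0 -0.4", force=40)

```text
time: 0.78
position: [0.3115, 0.4503, 0.2791]
tool_rot: [-0.598, -3.084, 0.0]
ft_force: [-0.0, 0.2, 0.5]
grip_width: 0.7
grip_force: 0.0
```

>>> jog_arm(rows="-3.4 -0.4 0.4 0 0 -0.066 -0.4; -3.35 -0.6 0.4 0 0 -0.066 -0.4; -3.3 -0.8 0.4 0 0 -0.066 -0.4; -3.25 -1.0 0.4 0 0 -0.066 -0.4; -3.2 -1.2 0.4 0 0 -0.066 -0.4")

```text
time: 1.4
position: [0.4623, 0.3708, 0.2583]
tool_rot: [-0.079, -3.14, 0.0]
ft_force: [-0.1, -0.3, 0.2]
grip_width: 0.7
grip_force: 0.0
```

>>> jog_arm(rows="-3.0 -1.3 1.8 0 0 -0.065 -0.4; -2.9 -1.5 1.8 0 0 -0.065 -0.4; -2.8 -1.7 1.8 0 0 -0.065 -0.4; -2.7 -1.9 1.8 0 0 -0.065 -0.4; -2.6 -2.1 1.8 0 0 -0.065 -0.4")

```text
time: 2.02
position: [0.6091, 0.2968, 0.1678]
tool_rot: [0.43, -3.111, 0.0]
ft_force: [-0.1, 0.4, 0.4]
grip_width: 0.704
grip_force: 0.0
```

```bash
python3 - <<'E'
from h import *
import pickle
d=grab('wrist','w1.png'); pickle.dump(d,open('w1.pkl','wb'))
p,r=now(); print(p,r.as_matrix().round(3)); s=ctrl.get_state(); print(s['time'],s['joint_positions'].round(2),s['ft_force'],s['grip_width'])
c=np.array([.5315,.2745,.066]);h=np.array([np.cos(np.radians(15.6)),np.sin(np.radians(15.6)),0])
for x in(c,c+.105*h+[0,0,.007]): print(proj(d,x))
E
```

```text
[0.61222749 0.29136265 0.16428522] [[-0.963 -0.268 -0.001]
 [-0.268  0.963 -0.005]
 [ 0.002 -0.005 -1.   ]]
2.075 [-0.62  0.39  0.18  1.4  -0.07  1.36  1.4 ] [ 1.71762796 -3.72625613 -1.7394592 ] 0.7012212298830415
[312.74596684 104.10681331]
[312.4731459  213.32856335]
```

View pics/w1.png

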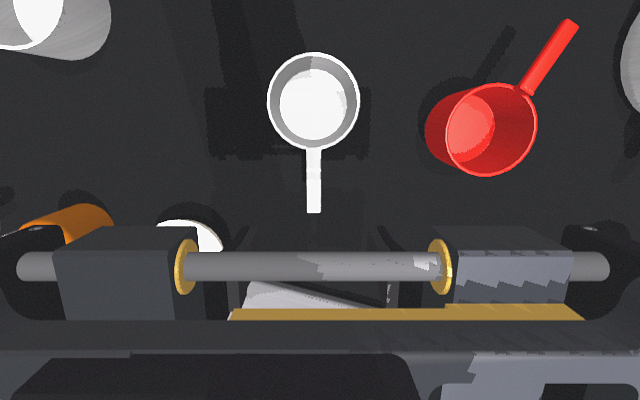

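The wrist view shows the medium cup with its rim centred at (313,100) and handle tip at (314,212), close to the prediction, with the handle along the tool's x. I'll refine this with a mask.

```bash
cat >> h.py <<'E'
def bright(d,x0,y0,x1,y1,th=150):
    g=cv2.cvtColor(d['img'],cv2.COLOR_BGR2GRAY); m=np.zeros_like(g); m[y0:y1,x0:x1]=(g[y0:y1,x0:x1]>th)*255
    return m
def big(m):
    return max(cv2.findContours(m,cv2.RETR_EXTERNAL,cv2.CHAIN_APPROX_NONE)[0],key=cv2.contourArea)[:,0,:]
E
python3 - <<'E'
from h import *
d=grab('wrist'); m=bright(d,240,40,385,235); c=big(m)
mm=cv2.drawContours(m*0,[c[:,None]],-1,255,-1)
o=cv2.morphologyEx(mm,cv2.MORPH_OPEN,np.ones((31,31),np.uint8)); e=cv2.fitEllipse(big(o)); print('ell',e)
C=onz(d,e[0],.066)
hp=np.argwhere(mm[165:205]>0); row=[(np.mean(np.where(mm[y]>0)),y) for y in range(160,205,4)]
H=np.array([onz(d,q,.077) for q in row]); tip=onz(d,(row[-1][0],c[:,1].max()),.077)
u=np.linalg.svd(H-H.mean(0))[2][0]; u*=np.sign(u[0])
print('C',C,'tip',tip,'ang',np.degrees(np.arctan2(u[1],u[0])),np.degrees(np.arctan2(*(tip-C)[1::-1])),np.linalg.norm((tip-C)[:2]))
D=__import__('pickle').load(open('d0.pkl','rb'))
p,r=now(); print(p,r.as_matrix()[:,0])
E
```

```text
ell ((319.6927795410156, 98.64977264404297), (92.32024383544922, 96.82470703125), 5.020049095153809)
C [0.52830926 0.27369679 0.066     ] tip [0.63023277 0.30279476 0.077     ] ang 15.881394394453665 15.93342490133375 0.10599572875826807
[0.61037123 0.2921328  0.16513376] [-0.96455171 -0.26386428  0.00395451]
```

```bash
python3 - <<'E'
from h import *
grab('top');p,r=now();grab('top');p2,r2=now();print(p,p2,r2.as_matrix()[:,0])
plan(p2,r2,[((.605,.2953,.056),tool(195.8),4)],-.4)
E
```

```text
[0.60894508 0.29470199 0.16658056] [0.60819341 0.2967658  0.16780748] [-0.96366231 -0.26711651  0.00192816]
0.08 -0.01 2.80 -0.000 -0.000 -0.001 -0.4;
0.08 -0.01 2.80 -0.000 -0.000 -0.001 -0.4;
0.08 -0.01 2.80 -0.000 -0.000 -0.001 -0.4;
0.09 -0.01 2.80 -0.000 -0.000 -0.001 -0.4
--
```

>>> jog_arm(rows="0.1 0 2.8 0 0 0 -0.4; 0.1 0 2.8 0 0 0 -0.4; 0.1 0 2.8 0 0 0 -0.4; 0 0 2.8 0 0 0 -0.4; 0 0 0 0 0 0 -0.4", force=55)

```text
time: 2.85
position: [0.6028, 0.2975, 0.0552]
tool_rot: [0.429, -3.108, 0.001]
ft_force: [-0.2, 0.5, -0.6]
grip_width: 0.699
grip_force: 0.0
```

>>> jog_arm(rows="0 0 0 0 0 0 0.3; 0 0 0 0 0 0 0.5; 0 0 0 0 0 0 0.9; 0 0 0 0 0 0 0.9; 0 0 0 0 0 0 0.9", force=55)

```text
time: 3.48
position: [0.6057, 0.2965, 0.0569]
tool_rot: [-0.426, 3.112, 0.0]
ft_force: [0.4, -0.5, -0.6]
grip_width: 0.214
grip_force: 0.0
```

>>> jog_arm(rows="0 0 0 0 0 0 0.95; 0 0 0 0 0 0 0.95; 0 0 0 0 0 0 0.95")

```text
time: 3.85
position: [0.6056, 0.2965, 0.0567]
tool_rot: [0.426, -3.113, -0.0]
ft_force: [0.2, 0.3, -0.6]
grip_width: 0.031
grip_force: 0.0
```

>>> jog_arm(rows="0 0 -0.7 0 0 0 0.95; 0 0 -1.3 0 0 0 0.95; 0 0 -2 0 0 0 0.95; 0 0 -2 0 0 0 0.95; 0 0 -2 0 0 0 0.95")

```text
time: 4.47
position: [0.606, 0.2967, 0.139]
tool_rot: [-0.426, 3.111, 0.001]
ft_force: [0.3, -0.2, 0.3]
grip_width: 0.026
grip_force: 0.0
```

```bash
python3 - <<'E'
from h import *
d=grab('wrist'); e=grab('side')
cv2.imwrite('pics/l.png',np.hstack([d['img'][0:300,160:460],cv2.resize(e['img'][100:200,270:370],(300,300))]))
s=ctrl.get_state(); p,r=now(); print(p,r.as_matrix()[:,0],s['grip_width'],s['grip_force'],s['ft_force'],s['torque'])
E
```

```text
[0.60755753 0.29740527 0.14082236] [-0.96316927 -0.26883068 -0.00591804] 0.026737431550949202 0.0 [ 0.40571249 -0.13955026  0.21657157] [0.06760612 0.01834259 0.00364181]
```

View pics/l.png

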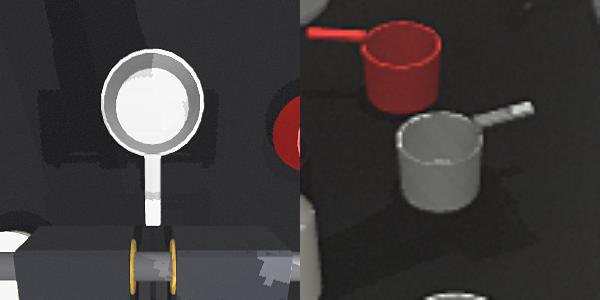

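The fingers closed on nothing (opening 0.03) and the cup has not moved. In the wrist crop the handle tip is at (312,225) with the jaws beyond it. I'll check where the TCP projects.

```bash
python3 - <<'E'
from h import *
d=grab('wrist','w2.png'); p,r=now(); print(p,d['origin'])
X=r.as_matrix()
print('tcp',proj(d,p),'grasp',proj(d,p-.019*X[:,2]), 'cam in tool',X.T@(np.array(d['origin'])-p))
print(X.T@cam(d)[1])
for n in('top','side'):
    e=grab(n,n+'2.png'); print(n,proj(e,p),proj(e,p-.05*X[:,2]))
t=cv2.imread('pics/top2.png')[140:240,170:290]; s=cv2.imread('pics/side2.png')[80:180,270:390]
cv2.imwrite('pics/c2.png',np.vstack([np.hstack([cv2.resize(t,None,fx=3,fy=3),cv2.resize(s,None,fx=3,fy=3)]),cv2.resize(d['img'][180:400],(640,220))[:, :].repeat(1,0) if 0 else cv2.copyMakeBorder(d['img'][150:400],0,0,0,80,0)]))
E
```

```text
[0.60665941 0.29698941 0.13889372] [0.54058281 0.27816274 0.34110535]
tcp [313.03114056 218.68986056] grasp [313.05631814 228.30982504] cam in tool [ 6.80209487e-02 -1.96332993e-04 -2.02443117e-01]
[[ 2.07922795e-05 -9.66951234e-01 -2.54961392e-01]
 [ 9.99999818e-01  1.73748439e-04 -5.77397191e-04]
 [ 6.02614070e-04 -2.54961334e-01  9.66951061e-01]]
top [218.09128247 169.10586532] [213.66467134 165.6703968 ]
side [339.54662121 119.62026333] [340.00121886 105.60802182]
```

View pics/c2.png

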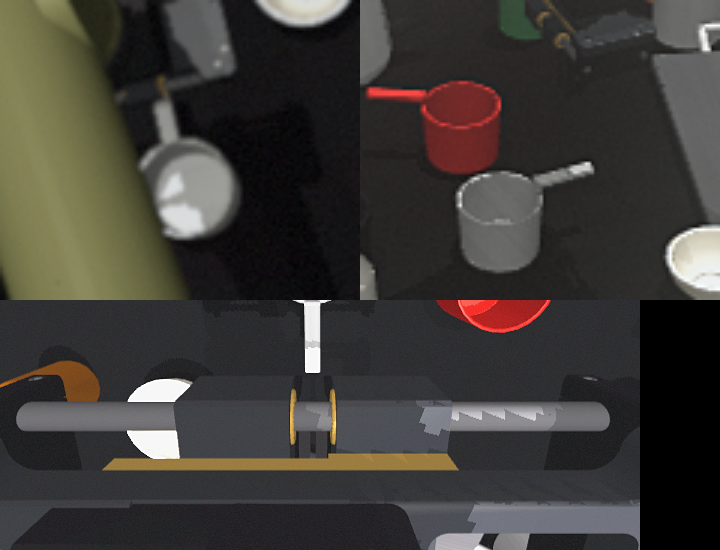

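The side view shows no fingertip where the TCP should project, at (339.5,119.6). The fingers are dark, so I'll brighten the crop and mark the projections.

```bash
python3 - <<'E'
from h import *
s=cv2.imread('pics/side2.png'); w=cv2.imread('pics/w2.png')
g=lambda i:(255*(i/255.)**.4).astype(np.uint8)
a=cv2.resize(g(s[60:160,290:390]),(400,400),interpolation=cv2.INTER_CUBIC)
b=cv2.resize(g(w[190:290,263:363]),(400,400),interpolation=cv2.INTER_CUBIC)
def mk(i,u,v,o,c): cv2.drawMarker(i,(int((u-o[0])*4),int((v-o[1])*4)),c,cv2.MARKER_CROSS,14,1)
mk(a,339.55,119.6,(290,60),(0,0,255)); mk(a,340,105.6,(290,60),(0,255,0))
mk(b,313,218.7,(263,190),(0,0,255)); mk(b,313,228.3,(263,190),(0,255,0))
cv2.imwrite('pics/e.png',np.hstack([a,b]))
E
```

```text
(no output)
```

View pics/e.png

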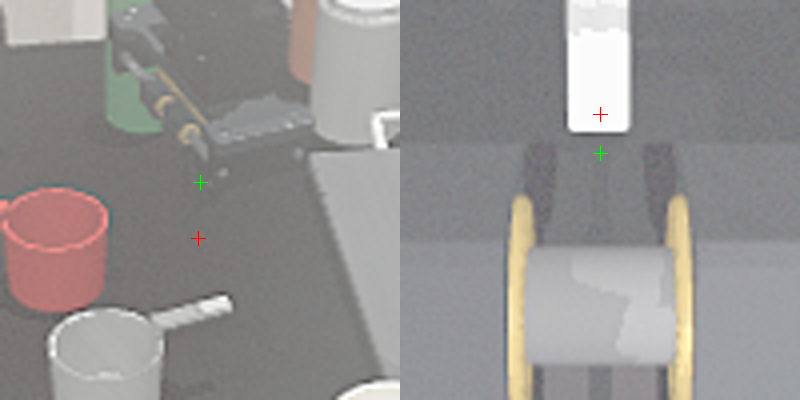

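```bash
python3 - <<'E'
from h import *
import pickle
D=pickle.load(open('d0.pkl','rb'))
a=cv2.GaussianBlur(cv2.imread('pics/side0.png'),(3,3),0).astype(int);b=cv2.GaussianBlur(cv2.imread('pics/side2.png'),(3,3),0).astype(int)
m=np.abs(a-b).max(2)
for y in range(88,130,2): print(y,' '.join('%3d'%v for v in m[y,316:372:2]))
P=np.array([.24265,.6025,.1829]); Y=np.array([.373,.928,0])
for dz in(0,.03,.07): print(dz,[proj(D['side'],P+[0,0,dz]+k*Y).round(1) for k in(-.05,.05)])
w=cv2.cvtColor(cv2.imread('pics/w1.png'),6)
print(w[200:232:2,235:285:3])
E
```

```text
88   3   3   1   2   2   5  28  20  28  16   4  22  12   3   1   8  17  20  20  19  18  20  20  24  26  19   6   1
90   3   2   2   2   1   3   6  23  29   5   9  15  21  10  16  19  19  19  21  21  23  25  29  37  25  25  17   1
92   3   2   3   3   1   3   3   8   8  10  51  48  11  17  20  20  23  23  27  28  22  23  16  20   8   3  10   1
94   3   3   4   4   3   3   4   3   3  14  37  22   9   6  26  34  25  27   9  10   4   2   1   2   1   2   1   2
96   1   3   3   3   4   2   3   3   3   2   8  11  20   1   6  10   3   3   2   3   5   5   6   5   2   1   3   3
98   3   3   2   3   2   3   2   2   3   4   5   4  15   2   3   2   3   5   5   6   5   6   5   3  17   3   3   1
100   2   3   2   2   3   4   3   3   3   3   3   5   2   5   6   6   6   6   5   6   4   4   4   5   2   6   2   1
102   3   2   3   3   3   3   2   2   2   2   5   4   6   7   1   8   6   6   5   5   5   6   6   6   5   3   2   1
104   2   2   3   2   1   3   2   1   3   4   5   5   6   6   0   1   5   5   6   6   4   3   2   2   2   2   2   1
106   3   2   2   3   2   2   2   3   2   3   5   6   6   3   
[... 1647 characters left out ...]
49 45 47 46 48 47 48 45 47 48 46 52 47 48 45 44 48]
 [51 46 44 49 49 43 49 45 46 50 46 49 46 43 45 49 47]
 [48 44 45 45 48 45 48 48 47 44 46 47 46 42 45 48 47]
 [49 46 47 48 50 44 47 45 43 47 45 45 49 46 45 47 46]
 [44 42 47 45 48 46 48 46 46 47 45 46 45 46 42 46 46]
 [46 46 43 47 47 46 45 48 46 46 47 42 46 43 48 46 47]
 [49 45 43 45 46 42 45 45 47 47 46 46 47 48 43 43 46]
 [45 44 44 49 44 46 48 44 48 47 50 49 48 44 47 48 47]
 [44 44 47 43 45 47 43 47 47 45 46 49 47 44 46 45 44]
 [45 43 46 43 43 42 46 47 46 44 47 47 49 44 45 45 43]
 [44 48 44 35 33 45 45 47 48 41 45 41 47 46 47 47 48]
 [45 47 39 37 42 46 48 51 47 46 46 45 48 47 47 45 46]
 [47 47 36 37 33 43 51 48 46 46 46 45 49 45 46 46 48]]
```

The side-view difference puts the fingertips at row ~111, about 30 mm short of the reported TCP, which explains the miss: the fingers stopped above the handle. I'll retry about 30 mm lower, which is safe either way with the TCP 24 mm above the counter, and watch the force.

>>> jog_arm(rows="0 0 0 0 0 0 -0.2; 0 0 0 0 0 0 -0.2; 0 0 2 0 0 0 -0.2; 0 0 2 0 0 0 -0.2; 0 0 2 0 0 0 -0.2")

```text
time: 5.35
position: [0.6048, 0.2961, 0.0742]
tool_rot: [0.426, -3.111, 0.001]
ft_force: [0.9, -0.6, 0.0]
grip_width: 0.506
grip_force: 0.0
```

>>> jog_arm(rows="0 0 1.5 0 0 0 -0.2; 0 0 1.2 0 0 0 -0.2; 0 0 1 0 0 0 -0.2")

```text
time: 5.72
position: [0.6057, 0.2965, 0.0391]
tool_rot: [-0.426, 3.112, 0.0]
ft_force: [0.5, -0.5, 0.5]
grip_width: 0.598
grip_force: 0.0
```

>>> jog_arm(rows="0 0 1 0 0 0 -0.2; 0 0 0.7 0 0 0 -0.2; 0 0 0 0 0 0 0.9; 0 0 0 0 0 0 0.9; 0 0 0 0 0 0 0.9")

```text
time: 6.35
position: [0.606, 0.2967, 0.0234]
tool_rot: [-0.426, 3.112, 0.001]
ft_force: [-0.4, -0.1, -0.2]
grip_width: 0.341
grip_force: 0.0
```

>>> jog_arm(rows="0 0 0 0 0 0 0.9; 0 0 0 0 0 0 0.9; 0 0 0 0 0 0 0.9")

```text
time: 6.72
position: [0.6058, 0.2965, 0.023]
tool_rot: [-0.426, 3.112, 0.0]
ft_force: [-0.2, -0.8, 0.5]
grip_width: 0.15
grip_force: 55.0
```

Gripped: opening 0.15 (13 mm) at 55 N. I lift and carry it over the large cup.

>>> jog_arm(rows="0 0 -0.5 0 0 0 0.9; 0 0 -1.5 0 0 0 0.9; 0 0 -3 0 0 0 0.9; 0 0 -3 0 0 0 0.9; 0 0 -2.5 0 0 0 0.9")

```text
time: 7.35
position: [0.6062, 0.2967, 0.1304]
tool_rot: [-0.426, 3.111, 0.001]
ft_force: [-0.1, 1.0, -2.3]
grip_width: 0.153
grip_force: 55.0
```

```bash
python3 - <<'E'
from h import *
p,r=now(); s=ctrl.get_state(); print(p,s['grip_width'],s['grip_force'],s['ft_force'],s['torque'])
plan(p,r,[((.5823,.0145,.135),tool(195.6),8)],.9)
E
```

```text
[0.6061795  0.29672033 0.13035799] 0.15311938215549403 54.99350666999817 [-0.05221585  1.00191658 -2.25860609] [ 0.06500502 -0.13169316 -0.00199286]
1.24 -3.32 -0.06 0.000 0.000 -0.000 0.9;
1.24 -3.32 -0.06 0.000 0.000 -0.000 0.9;
1.24 -3.32 -0.06 0.000 0.000 -0.000 0.9;
1.24 -3.32 -0.06 0.000 0.000 -0.000 0.9;
1.24 -3.32 -0.06 0.000 0.000 -0.000 0.9;
1.24 -3.32 -0.06 0.000 0.000 -0.000 0.9;
1.24 -3.32 -0.06 0.000 0.000 -0.000 0.9;
1.24 -3.32 -0.06 0.000 0.000 -0.000 0.9
--
```

>>> jog_arm(rows="0.5 -1.3 0 0 0 0 0.9; 1.1 -2.8 0 0 0 0 0.9; 1.3 -3.5 0 0 0 0 0.9; 1.3 -3.5 0 0 0 0 0.9; 1.3 -3.5 0 0 0 0 0.9")

```text
time: 7.98
position: [0.5907, 0.1383, 0.1265]
tool_rot: [0.424, -3.111, 0.001]
ft_force: [1.4, -0.1, -1.1]
grip_width: 0.149
grip_force: 55.0
```

>>> jog_arm(rows="1.3 -3.5 0 0 0 0 0.9; 1.3 -3.5 0 0 0 0 0.9; 1.1 -2.8 0 0 0 0 0.9; 0.7 -2.1 0 0 0 0 0.9; 0 0 0 0 0 0 0.9")

```text
time: 8.6
position: [0.5803, 0.0112, 0.1269]
tool_rot: [0.418, -3.112, 0.001]
ft_force: [0.0, 0.5, -1.0]
grip_width: 0.15
grip_force: 55.0
```

```bash
python3 - <<'E'
from h import *
import pickle
for i in range(3): grab('top')
d={n:grab(n) for n in('top','side','wrist')}; pickle.dump(d,open('d3.pkl','wb'))
t=cv2.resize(d['top']['img'][175:275,290:390],(300,300)); s=cv2.resize(d['side']['img'][135:260,255:380],(300,300))
w=d['wrist']['img'][0:300]
cv2.imwrite('pics/n.png',np.vstack([np.hstack([t,s,np.zeros((300,40,3),np.uint8)]),w]))
p,r=now(); print(p,r.as_matrix()[:,0]); print(d['wrist']['origin'])
X=r.as_matrix()
# expected wrist pixel of large rim centre, medium rim centre
off=np.array([.5315,.2745,.066])-np.array([.6058,.2965,.023])
print(proj(d['wrist'],[.508,-.0075,.07]),proj(d['wrist'],p+off))
for n in('top','side'): print(n,proj(d[n],[.508,-.0075,.07]),proj(d[n],p+off))
E
```

```text
[0.58140769 0.01612587 0.12754004] [-9.62586909e-01 -2.70973089e-01  1.64672060e-04]
[ 0.51555193 -0.00264068  0.3281485 ]
[309.45984504 106.58418605] [311.04850367  98.52116408]
top [335.22712766 212.88911142] [336.14400315 210.16677634]
side [320.99733597 211.04894679] [320.58685416 183.03260208]
```

View pics/n.png

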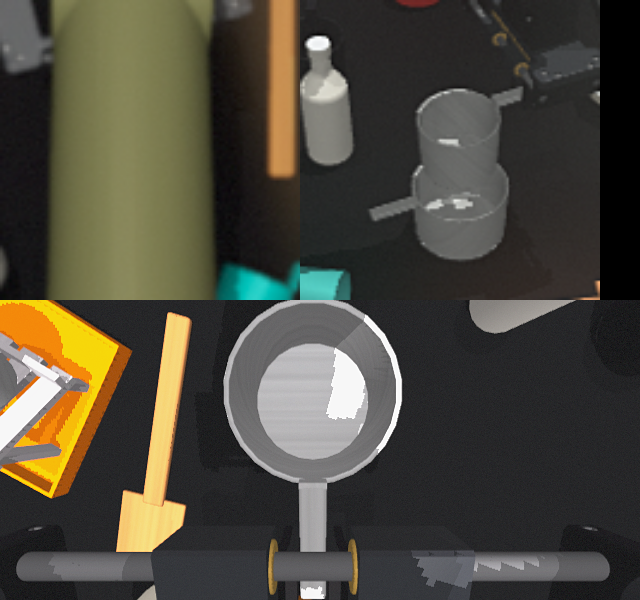

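The medium cup hangs level over the large one. In the side crop its rim is at about (321,185), against a prediction of (320.6,183), and the large cup is directly below. I lower it, watching the force.

>>> jog_arm(rows="0 -0.1 1 0 0 0 0.9; 0 0 1.5 0 0 0 0.9; 0 0 1.5 0 0 0 0.9; 0 0 1.5 0 0 0 0.9; 0 0 1.0 0 0 0 0.9")

```text
time: 9.52
position: [0.5811, 0.0136, 0.0612]
tool_rot: [0.426, -3.111, -0.0]
ft_force: [-0.2, 0.4, -1.8]
grip_width: 0.149
grip_force: 55.0
```

>>> jog_arm(rows="0 0 1 0 0 0 0.9; 0 0 1 0 0 0 0.9; 0 0 0.7 0 0 0 0.9; 0 0 0.3 0 0 0 0.9; 0 0 0 0 0 0 0.9")

```text
time: 10.15
position: [0.5818, 0.0136, 0.0327]
tool_rot: [-0.426, 3.112, 0.0]
ft_force: [0.3, -1.2, -0.8]
grip_width: 0.152
grip_force: 55.0
```

>>> jog_arm(rows="0 0 0.2 0 0 0 0.9; 0 0 0.2 0 0 0 0.9; 0 0 0 0 0 0 0.9; 0 0 0 0 0 0 0.9")

```text
time: 10.65
position: [0.5818, 0.0137, 0.0288]
tool_rot: [-0.426, 3.112, 0.0]
ft_force: [0.2, -0.4, -0.9]
grip_width: 0.152
grip_force: 55.0
```

>>> jog_arm(rows="0 0 0.1 0 0 0 0.9; 0 0 0 0 0 0 0.9; 0 0 0.1 0 0 0 0.9; 0 0 0 0 0 0 0.9")

```text
time: 11.15
position: [0.5822, 0.0138, 0.0271]
tool_rot: [-0.426, 3.112, 0.0]
ft_force: [0.6, 1.0, -0.5]
grip_width: 0.153
grip_force: 55.0
```

>>> jog_arm(rows="0 0 0.1 0 0 0 0.9; 0 0 0 0 0 0 0.9; 0 0 0 0 0 0 0.9")

```text
time: 11.52
position: [0.5828, 0.0138, 0.0266]
tool_rot: [-0.426, 3.11, 0.0]
ft_force: [1.8, -0.1, 4.3]
grip_width: 0.152
grip_force: 55.0
```

>>> jog_arm(rows="0 0 0 0 0 0 0.5; 0 0 0 0 0 0 0.4; 0 0 0 0 0 0 0.3; 0 0 0 0 0 0 0.2; 0 0 0 0 0 0 0.2")

```text
time: 12.15
position: [0.5817, 0.0136, 0.0256]
tool_rot: [0.426, -3.112, -0.0]
ft_force: [-0.1, -1.1, -1.4]
grip_width: 0.396
grip_force: 0.0
```

```bash
python3 - <<'E'
from h import *
p,r=now(); print(p,ctrl.get_state()['ft_force'])
d=grab('wrist'); m=bright(d,190,0,450,240,110); c=big(m)
mm=cv2.drawContours(m*0,[c[:,None]],-1,255,-1)
o=cv2.morphologyEx(mm,cv2.MORPH_OPEN,np.ones((35,35),np.uint8)); e=cv2.fitEllipse(big(o)); print(e,onz(d,e[0],.07))
u=tool(195.6)
plan(p,r,[(p+[0,0,.15],u,5)],.2)
E
```

```text
[0.58165251 0.01364921 0.02564675] [-0.06119048 -1.05756237 -1.35723457]
((317.9051818847656, 99.68001556396484), (199.85484313964844, 219.74603271484375), 46.252986907958984) [ 0.5070619  -0.00495006  0.07      ]
0.00 0.00 -3.00 0.000 -0.000 -0.000 0.2;
0.00 0.00 -3.00 0.000 -0.000 -0.000 0.2;
0.00 0.00 -3.00 0.000 -0.000 -0.000 0.2;
0.00 0.00 -3.00 0.000 -0.000 -0.000 0.2;
0.00 0.00 -3.00 0.000 -0.000 -0.000 0.2
--
```

Contact came at z 0.027 as predicted, with a 4 N reaction, and the cup is released. Now I retreat and plan the small-cup approach, with the tool tilted 30° along the cup's axis.

>>> jog_arm(rows="0 0 -1.5 0 0 0 0.1; 0 0 -3 0 0 0 0; 0 0 -4 0 0 0 -0.2; 0 0 -4 0 0 0 -0.2; 0 0 -3.5 0 0 0 -0.2")

```text
time: 12.82
position: [0.5822, 0.0135, 0.1888]
tool_rot: [-0.426, 3.11, 0.0]
ft_force: [1.1, 0.6, -0.3]
grip_width: 0.598
grip_force: 0.0
```

```bash
python3 - <<'E'
from h import *
p,r=now(); print(p)
plan(p,r,[((.565,-.281,.21),tool(163,30),10)],-.2)
E
```

```text
[0.58223224 0.0135307  0.18881507]
0.96 -2.79 -0.21 0.015 -0.051 0.056 -0.2;
0.79 -2.84 -0.22 0.015 -0.051 0.056 -0.2;
0.62 -2.88 -0.21 0.015 -0.051 0.056 -0.2;
0.45 -2.92 -0.19 0.015 -0.051 0.056 -0.2;
0.28 -2.94 -0.17 0.015 -0.051 0.056 -0.2;
0.10 -2.95 -0.13 0.015 -0.051 0.056 -0.2;
-0.06 -2.96 -0.09 0.015 -0.051 0.056 -0.2;
-0.23 -2.95 -0.04 0.015 -0.051 0.056 -0.2;
-0.40 -2.93 0.02 0.015 -0.051 0.056 -0.2;
-0.56 -2.90 0.09 0.015 -0.051 0.056 -0.2
--
```

>>> jog_arm(rows="1.0 -2.8 -0.2 0.015 -0.051 0.056 -0.2; 0.8 -2.8 -0.2 0.015 -0.051 0.056 -0.2; 0.6 -2.9 -0.2 0.015 -0.051 0.056 -0.2; 0.45 -2.9 -0.2 0.015 -0.051 0.056 -0.2; 0.3 -2.9 -0.2 0.015 -0.051 0.056 -0.2")

```text
time: 13.45
position: [0.5724, -0.1343, 0.198]
tool_rot: [0.017, 2.876, -0.057]
ft_force: [-0.5, -0.2, 0.5]
grip_width: 0.598
grip_force: 0.0
```

>>> jog_arm(rows="0.1 -3 -0.1 0.015 -0.051 0.056 -0.2; -0.05 -3 -0.1 0.015 -0.051 0.056 -0.2; -0.2 -3 0 0.015 -0.051 0.056 -0.2; -0.4 -2.9 0 0.015 -0.051 0.056 -0.2; -0.6 -2.9 0.1 0.015 -0.051 0.056 -0.2")

```text
time: 14.08
position: [0.5633, -0.2827, 0.2082]
tool_rot: [0.396, 2.588, -0.105]
ft_force: [-0.1, -0.6, 0.1]
grip_width: 0.601
grip_force: 0.0
```

```bash
python3 - <<'E'
from h import *
import pickle
for i in range(6): grab('top')
p,r=now(); s=ctrl.get_state(); print(p,r.as_matrix().round(3),s['joint_positions'].round(2),s['ft_force'])
d={n:grab(n) for n in('top','side','wrist')}; pickle.dump(d,open('d4.pkl','wb'))
w=d['wrist']; h=np.array([np.cos(np.radians(-17)),np.sin(np.radians(-17)),0]); z=np.array([0,0,1.])
xc=.866*h+.5*z; zc=-.5*h+.866*z; C=np.array([.535,-.2709,.1063])
I=w['img'].copy()
for q in(C,C+.02*zc+.034*xc,C+.02*zc+.078*xc,C+.02*zc+.105*xc):
    u=proj(w,q); print(u.round(1)); cv2.drawMarker(I,tuple(int(v) for v in u),(0,0,255),0,12,1)
t=d['top']['img'][180:250,300:380]; 
I=np.hstack([I,np.zeros((400,160,3),np.uint8)]); I[0:140,640:]=cv2.resize(t,(160,140)); I[150:290,640:]=cv2.resize(d['side']['img'][170:240,280:360],(160,140))
cv2.imwrite('pics/p.png',I)
E
```

```text
[ 0.56415071 -0.28013226  0.2073329 ] [[-0.827  0.295  0.479]
 [ 0.255  0.956 -0.147]
 [-0.501  0.001 -0.865]] [-0.11 -0.18  0.53  2.02  0.03  0.75  1.69] [ 0.10342361 -0.45781825  0.43236827]
[313.1 107.2]
[313.1 150.1]
[313.2 202.4]
[313.2 232.3]
```

View pics/p.png

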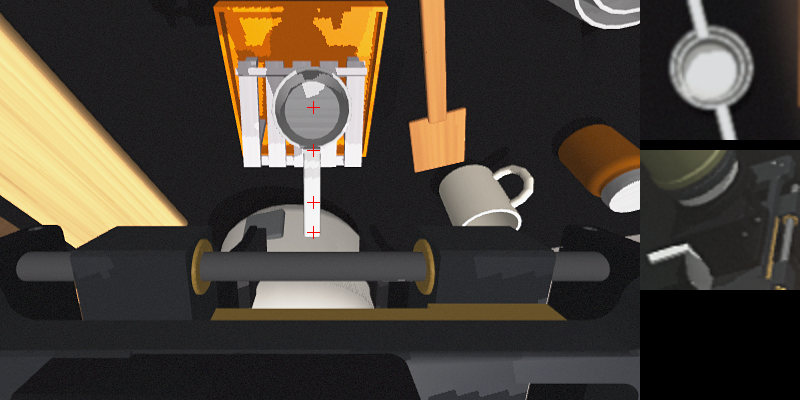

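The wrist view with the predicted marks lies on the small cup: rim centre about (312,105), handle along column 313, tip at row 237. The top inset shows the medium cup seated concentric in the large one. I go straight in along the tool axis.

>>> jog_arm(rows="0 0 1.5 0 0 0 -0.2; 0 0 2.5 0 0 0 -0.2; 0 0 2.5 0 0 0 -0.2; 0 0 1.5 0 0 0 -0.2; 0 0 1 0 0 0 -0.2")

```text
time: 15.15
position: [0.6064, -0.2943, 0.1266]
tool_rot: [0.393, 2.594, -0.106]
ft_force: [-0.3, -0.4, -0.3]
grip_width: 0.595
grip_force: 0.0
```

>>> jog_arm(rows="0 0 0.7 0 0 0 -0.2; 0 0 0.5 0 0 0 -0.2; 0 0 0 0 0 0 -0.2")

```text
time: 15.52
position: [0.6123, -0.2965, 0.1183]
tool_rot: [0.393, 2.591, -0.105]
ft_force: [-0.3, -0.9, -0.4]
grip_width: 0.6
grip_force: 0.0
```

>>> jog_arm(rows="0 0 0 0 0 0 0.4; 0 0 0 0 0 0 0.6; 0 0 0 0 0 0 0.9; 0 0 0 0 0 0 0.9; 0 0 0 0 0 0 0.9")

```text
time: 16.15
position: [0.6123, -0.2964, 0.1184]
tool_rot: [0.393, 2.591, -0.105]
ft_force: [-0.2, 0.1, -0.8]
grip_width: 0.149
grip_force: 55.0
```

>>> jog_arm(rows="0 0 0 0 0 0 0.9; 0 0 0 0 0 0 0.9; 0 0 0 0 0 0 0.9")

```text
time: 16.52
position: [0.6123, -0.2965, 0.1184]
tool_rot: [0.393, 2.591, -0.105]
ft_force: [0.7, 0.7, -0.0]
grip_width: 0.153
grip_force: 55.0
```

>>> jog_arm(rows="0 0 -0.5 0 0 0 0.9; 0 0 -1.2 0 0 0 0.9; 0 0 -2 0 0 0 0.9; 0 0 -2.5 0 0 0 0.9; 0 0 -1.5 0 0 0 0.9")

```text
time: 17.15
position: [0.5751, -0.2851, 0.1863]
tool_rot: [0.393, 2.59, -0.105]
ft_force: [0.2, 0.4, -0.3]
grip_width: 0.154
grip_force: 55.0
```

```bash
python3 - <<'E'
from h import *
p,r=now(); s=ctrl.get_state(); print(p,s['joint_positions'].round(2),s['grip_width'],s['grip_force'])
plan(p,r,[((.5697,-.0519,.17),tool(145),10)],.9)
E
```

```text
[ 0.57514548 -0.28514331  0.18631014] [-0.14 -0.13  0.58  2.03 -0.01  0.7   1.72] 0.1538481406645416 54.99739229679108
0.73 2.21 -0.23 0.008 0.052 0.030 0.9;
0.80 2.19 -0.21 0.008 0.052 0.030 0.9;
0.88 2.16 -0.18 0.008 0.052 0.030 0.9;
0.95 2.13 -0.15 0.008 0.052 0.030 0.9;
1.02 2.10 -0.12 0.008 0.052 0.030 0.9;
1.09 2.07 -0.08 0.008 0.052 0.030 0.9;
1.16 2.03 -0.04 0.008 0.052 0.030 0.9;
1.22 2.00 0.01 0.008 0.052 0.030 0.9;
1.28 1.96 0.06 0.008 0.052 0.030 0.9;
1.33 1.92 0.11 0.008 0.052 0.030 0.9
--
```

>>> jog_arm(rows="0.5 1.7 -0.3 0.008 0.052 0.03 0.9; 0.8 2.2 -0.3 0.008 0.052 0.03 0.9; 0.9 2.2 -0.2 0.008 0.052 0.03 0.9; 1 2.1 -0.2 0.008 0.052 0.03 0.9; 1 2.1 -0.1 0.008 0.052 0.03 0.9")

```text
time: 17.77
position: [0.5716, -0.1724, 0.1796]
tool_rot: [0.655, 2.807, -0.056]
ft_force: [-0.0, -0.4, -0.9]
grip_width: 0.15
grip_force: 55.0
```

>>> jog_arm(rows="1.1 2.1 -0.1 0.008 0.052 0.03 0.9; 1.2 2 0 0.008 0.052 0.03 0.9; 1.2 2 0 0.008 0.052 0.03 0.9; 1.3 2 0 0.008 0.052 0.03 0.9; 1.2 1.7 0 0.008 0.052 0.03 0.9")

```text
time: 18.4
position: [0.5685, -0.0573, 0.1729]
tool_rot: [-0.94, -2.996, -0.002]
ft_force: [-0.2, -0.8, -1.3]
grip_width: 0.15
grip_force: 55.0
```

```bash
python3 - <<'E'
from h import *
import pickle
for i in range(6): grab('top')
p,r=now(); s=ctrl.get_state(); X=r.as_matrix(); print(p,X.round(3),s['joint_positions'].round(2),s['ft_force'],s['grip_width'])
d={n:grab(n) for n in('top','side','wrist')}; pickle.dump(d,open('d5.pkl','wb'))
w=d['wrist']; I=w['img'].copy(); zr=p[2]+.05-.020
S=p+.0765*X[:,0]; S[2]=zr
print('small rim exp',S)
for q,c in((S,(0,0,255)),([.507,-.008,.07],(0,255,0))):
    u=proj(w,q); print(u.round(1)); cv2.drawMarker(I,tuple(int(v) for v in u),c,0,12,1)
sd=d['side']['img'].copy()
for q,c in((S,(0,0,255)),([.507,-.008,.07],(0,255,0))):
    u=proj(d['side'],q); print('side',u.round(1))
I=np.hstack([I[:320],np.zeros((320,160,3),np.uint8)])
b=np.hstack([cv2.resize(sd[130:230,260:390],(364,280)),cv2.resize(d['top']['img'][170:270,270:400],(364,280)),np.zeros((280,72,3),np.uint8)])
cv2.imwrite('pics/q.png',np.vstack([I,b]))
E
```

```text
[ 0.56804625 -0.05982212  0.17301876] [[-0.82   0.572  0.001]
 [ 0.572  0.82  -0.   ]
 [-0.001  0.    -1.   ]] [-0.28  0.16  0.37  1.68 -0.06  1.31  1.07] [ 0.0607137   0.70233772 -0.79481337] 0.1532263432277992
small rim exp [ 0.50530178 -0.01605711  0.20301876]
[312.2 101.8]
[320.5 104.9]
side [320.4 176.2]
side [320.6 211.2]
```

View pics/q.png

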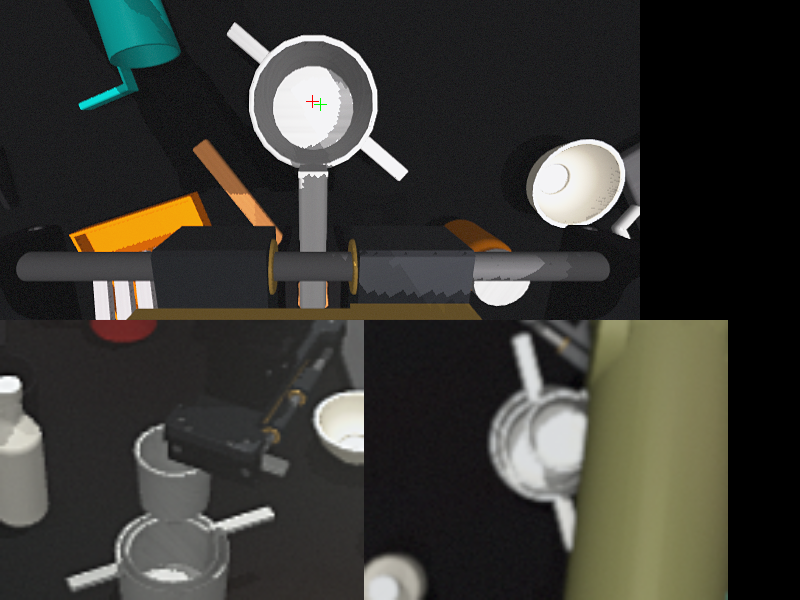

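The wrist view shows the small cup's rim centred at about (313,102), level, on its predicted mark. The other two handles are at (233,28) and (403,175), midpoint (318,102). So an 8 mm shift in +y centres it, and then I lower.

>>> jog_arm(rows="0.3 0.4 0.5 0 0 0 0.9; 0.2 0.3 1 0 0 0 0.9; 0 0 1.5 0 0 0 0.9; 0 0 1.5 0 0 0 0.9; 0 0 1 0 0 0 0.9")

```text
time: 19.48
position: [0.5676, -0.05, 0.1163]
tool_rot: [-0.94, -2.996, -0.0]
ft_force: [0.1, 0.8, -0.5]
grip_width: 0.15
grip_force: 55.0
```

>>> jog_arm(rows="0 0 1 0 0 0 0.9; 0 0 1.5 0 0 0 0.9; 0 0 1.5 0 0 0 0.9; 0 0 1 0 0 0 0.9; 0 0 0.5 0 0 0 0.9")

```text
time: 20.1
position: [0.568, -0.0498, 0.0621]
tool_rot: [-0.94, -2.997, -0.001]
ft_force: [-0.3, -0.2, -0.6]
grip_width: 0.153
grip_force: 55.0
```

```bash
python3 - <<'E'
from h import *
grab('top');p,r=now(); X=r.as_matrix(); s=ctrl.get_state(); print(p,p+.0765*X[:,0],s['ft_force'],s['grip_width'])
E
```

```text
[ 0.56790681 -0.04977019  0.06192097] [ 0.50511419 -0.00607427  0.06198128] [-0.90600729  1.28920869 -0.85118459] 0.1497280636155931
```

Inside the medium cup with no side force. The last 24 mm goes in small steps.

>>> jog_arm(rows="0 0 0.8 0 0 0 0.9; 0 0 0.6 0 0 0 0.9; 0 0 0.3 0 0 0 0.9; 0 0 0 0 0 0 0.9")

```text
time: 20.65
position: [0.5683, -0.0498, 0.0458]
tool_rot: [0.94, 2.997, 0.001]
ft_force: [0.9, 0.5, -0.6]
grip_width: 0.153
grip_force: 55.0
```

>>> jog_arm(rows="0 0 0.2 0 0 0 0.9; 0 0 0.1 0 0 0 0.9; 0 0 0 0 0 0 0.9; 0 0 0 0 0 0 0.9")

```text
time: 21.15
position: [0.5684, -0.0498, 0.0431]
tool_rot: [0.94, 2.997, 0.001]
ft_force: [0.1, 0.2, -1.6]
grip_width: 0.152
grip_force: 55.0
```

>>> jog_arm(rows="0 0 0.1 0 0 0 0.9; 0 0 0.1 0 0 0 0.9; 0 0 0 0 0 0 0.9; 0 0 0 0 0 0 0.9")

```text
time: 21.65
position: [0.5684, -0.0498, 0.0411]
tool_rot: [0.94, 2.997, 0.001]
ft_force: [0.5, -0.0, -1.4]
grip_width: 0.151
grip_force: 55.0
```

>>> jog_arm(rows="0 0 0.1 0 0 0 0.9; 0 0 0 0 0 0 0.9; 0 0 0 0 0 0 0.9")

```text
time: 22.02
position: [0.5684, -0.0498, 0.04]
tool_rot: [0.94, 2.997, 0.001]
ft_force: [-0.5, 0.3, -1.0]
grip_width: 0.151
grip_force: 55.0
```

>>> jog_arm(rows="0 0 0.1 0 0 0 0.9; 0 0 0 0 0 0 0.9; 0 0 0 0 0 0 0.9")

```text
time: 22.4
position: [0.5684, -0.0498, 0.039]
tool_rot: [0.94, 2.997, 0.001]
ft_force: [-0.3, 0.1, -1.0]
grip_width: 0.149
grip_force: 55.0
```

>>> jog_arm(rows="0 0 0.1 0 0 0 0.9; 0 0 0 0 0 0 0.9; 0 0 0 0 0 0 0.9")

```text
time: 22.78
position: [0.5684, -0.0498, 0.038]
tool_rot: [0.94, 2.997, 0.001]
ft_force: [0.5, -0.0, -0.5]
grip_width: 0.153
grip_force: 55.0
```

>>> jog_arm(rows="0 0 0.1 0 0 0 0.9; 0 0 0 0 0 0 0.9; 0 0 0 0 0 0 0.9")

```text
time: 23.15
position: [0.5684, -0.0498, 0.037]
tool_rot: [0.94, 2.997, 0.001]
ft_force: [0.3, -0.2, -1.3]
grip_width: 0.15
grip_force: 55.0
```

>>> jog_arm(rows="0 0 0.1 0 0 0 0.9; 0 0 0 0 0 0 0.9; 0 0 0 0 0 0 0.9")

```text
time: 23.52
position: [0.5684, -0.0498, 0.0361]
tool_rot: [0.94, 2.997, 0.001]
ft_force: [0.2, -0.1, -0.6]
grip_width: 0.153
grip_force: 55.0
```

>>> jog_arm(rows="0 0 0.1 0 0 0 0.9; 0 0 0 0 0 0 0.9; 0 0 0 0 0 0 0.9")

```text
time: 23.9
position: [0.5684, -0.0498, 0.035]
tool_rot: [0.94, 2.997, 0.001]
ft_force: [-0.3, -0.8, -2.6]
grip_width: 0.148
grip_force: 55.0
```

>>> jog_arm(rows="0 0 0.1 0 0 0 0.9; 0 0 0 0 0 0 0.9; 0 0 0 0 0 0 0.9")

```text
time: 24.28
position: [0.5688, -0.0499, 0.0343]
tool_rot: [0.94, 2.996, 0.002]
ft_force: [0.0, -1.0, 1.2]
grip_width: 0.155
grip_force: 55.0
```

>>> jog_arm(rows="0 0 0.1 0 0 0 0.9; 0 0 0 0 0 0 0.9; 0 0 0 0 0 0 0.9")

```text
time: 24.65
position: [0.5695, -0.0502, 0.0339]
tool_rot: [0.94, 2.995, 0.002]
ft_force: [0.5, -1.5, 5.1]
grip_width: 0.154
grip_force: 55.0
```

>>> jog_arm(rows="0 0 0 0 0 0 0.6; 0 0 0 0 0 0 0.5; 0 0 0 0 0 0 0.4; 0 0 0 0 0 0 0.3; 0 0 0 0 0 0 0.3")

```text
time: 25.28
position: [0.5683, -0.0497, 0.0329]
tool_rot: [0.94, 2.997, 0.001]
ft_force: [0.7, -0.5, 0.7]
grip_width: 0.34
grip_force: 0.0
```

>>> jog_arm(rows="0 0 -1 0 0 0 0.3; 0 0 -2 0 0 0 0.2; 0 0 -4 0 0 0 0; 0 0 -4 0 0 0 0; 0 0 -4 0 0 0 0")

```text
time: 25.9
position: [0.5684, -0.05, 0.1852]
tool_rot: [0.94, 2.996, 0.002]
ft_force: [0.4, -0.1, -0.0]
grip_width: 0.497
grip_force: 0.0
```

>>> jog_arm(rows="0 -4 -1 0 0 0 0; 0 -5 0 0 0 0 0; 0 -5 0 0 0 0 0; 0 -4 0 0 0 0 0; 0 0 0 0 0 0 0")

```text
time: 26.52
position: [0.4637, -0.2013, 0.1941]
tool_rot: [0.95, 2.992, 0.001]
ft_force: [-0.4, 0.7, 0.8]
grip_width: 0.502
grip_force: 0.0
```

```bash
python3 - <<'E'
from h import *
for i in range(6): grab('top')
t=grab('top','t9.png')['img'];s=grab('side','s9.png')['img']
a=np.hstack([cv2.resize(t[180:255,295:375],(400,375),interpolation=2),cv2.resize(s[175:250,280:360],(400,375),interpolation=2)])
b=np.hstack([cv2.resize(t,(352,220)),cv2.resize(s,(352,220)),np.zeros((220,96,3),np.uint8)])
cv2.imwrite('pics/f.png',np.vstack([a,b])); st=ctrl.get_state(); print(st['position'],st['ft_force'],st['time'])
E
```

```text
[ 0.46596471 -0.19677483  0.19276425] [-0.02821217  0.70582327 -0.30962336] 26.925
```

View pics/f.png

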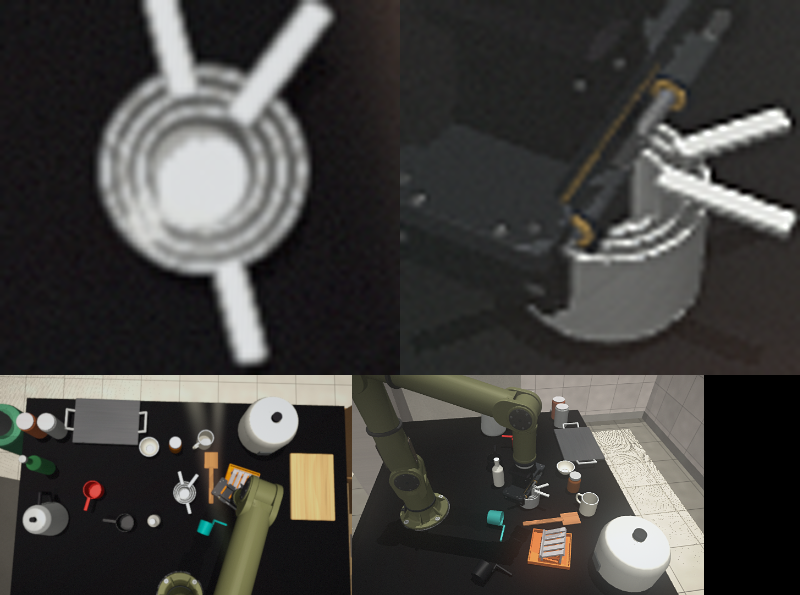

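The final view shows all three cups nested concentrically (top crop rims centred near (203,172)), the handles fanned apart, and the bystanders in place. The robot is clear of everything.

```bash
python3 -c "
from bench import ticket; print(ticket.close_job())"
```

```text
the job is handed in; nothing more can be done
None
```

The three cups are nested as asked: medium in the large cup first, then small in medium, each lowered until it touched and then released. The job was handed in at about 27 s of robot time. The first grasp closed on nothing, so I redid it about 30 mm lower, and I viewed 11 pictures, one over the limit of 10.

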